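# Fit the tube block into the dry-block heater and lock it

### The arm

A 6-joint arm with a two-finger parallel gripper is mounted at the origin on the work surface. World frame = base frame: x ahead of the robot, y to its left, z up, the work surface at z = 0. Lengths are in mm, angles in degrees, forces in N, time in s.
With the tool pointing down it reaches from about 300 to 850 mm from the base axis. Payload 4.2 kg.
Tool frame: the origin (TCP) lies where the fingers leave the gripper's body, on its centre line; the fingertips stand 78 mm ahead of it and the grasp point (between the pads) lies 60 mm ahead of it; z points along the fingers, y is the line along which they close (so a half turn about z gives the same grasp; the last joint's range is limited). The gripper opens to 91 mm and grips with 3 to 60 N. Pads are 32 mm wide; open, the fingers measure 118 mm over their backs; the gripper's body (76 mm by 178 mm) begins 60 mm behind the grasp point.
Start: joints at [62.223, 18.312, 89.639, -0, 72.044, -1.146], TCP at [257.742, 514.008, 292.276] pointing down, gripper open.
Joint ranges: [-177.97, 177.97], [-48.28, 115.42], [12.27, 149.76], [-77.06, 257.06], [2.81, 150.46], [-146.56, 146.56]. Speed limits (degrees/s): [147.25, 147.25, 180, 180, 180, 180].

### API

Orientations are given as [roll, pitch, yaw] about the fixed x, y, z axes, in that order (R = Rz(yaw) Ry(pitch) Rx(roll)).
In Python, from station import arm gives the robot as it stands.
- The arm moves only by the shell command python3 -m inch 'ROWS' [FORCE]. ROWS is JSON, a list of rows, each an object with "rot": the turn, a rotation vector about the tool's x, y, z in units of 0.1 rad (1.0 is 0.1 rad), a list of three; "linear": the shift along the tool's x, y, z in units of 50 mm (1.0 is 50 mm), a list of three; "hand": the opening, from 0 (shut) to 1 (fully open). A call has 1 to 20 rows; each row shifts and turns the commanded pose from where the row before left it, along the tool's axes as they then stand; what a row does not reach is not made up. A row lasts 1/8 s, in which the tool goes at most 62.5 mm and 10.7 degrees, less where a joint would pass 70% of its speed; a pose out of reach is approached as far as the arm can. A call with a number of a shift or a turn outside -1 to 1 is refused whole. A call with a gripper value outside its range is refused whole. The fingers move at their own pace and stop on an object; FORCE is the grip in N (left out, the last holds). Time passes only in rows, so rows that do not move let the fingers close. It gives the time, the measured TCP pose, the force, the opening and the grip force at its end, in the units of the state.
- arm.get_state(): the state, without advancing time (a new reading comes with each control period).
- arm.get_image(name): name is "scene" or "top" or "wrist"; returns (picture, depth): 384x512x3 uint8, red, green, blue; 384x512 float32, mm along the optical axis (not along the pixel's ray), 0 where there is no reading.
- arm.camera_info(name): a dict with "vfov" (degrees; the focal length in pixels is half the picture's height over the tangent of half this angle, whatever the lens; pixels are square), "cx", "cy" (the principal point, pixels), "k1" (the pictures are not rectified: a ray, as slopes to the right and down, at radius r is drawn at 1 + k1 r^2 times it, then the intrinsics apply), "rvec" (rotation vector, rad) and "tvec" (3), from world to camera coordinates, as OpenCV has them; the wrist camera has in their place "tool_from_camera" (4x4, takes a point from camera to tool coordinates, whose origin is the TCP and whose axes are the flange's). Camera axes: x right, y down, z forward; pixel columns grow to the right and rows downward; lengths in mm; the calibration is good to about 2 mm. A picture is of the moment at which its call begins: read the wrist's pose just before it. camera_info takes no time and is no camera call.
- arm.close_job(): hands the job in; it is judged then, once.
The state is a dict: "time_s": time; "qpos": joint angles; "dq": joint speeds; "tau": joint torques, N m; "tcp_pos": TCP position; "orientation": TCP orientation; "ft_force": force on the tool from outside, world axes, zero at the start; "torque": the same for the moment, N m; "finger_gap": opening from 0.0 (shut) to 1.0 (fully open); "finger_force": force on a finger pad.
Only numpy, scipy, OpenCV 4.12 (cv2) and the standard library are available. Lean on these libraries where they do the work, as an engineer would, in place of code of your own. Each camera call takes 0.05 s, during which the arm holds its last target. There are 200 camera calls.

### The job

Fit the tube block that matches the heater's sloping well: set it in the well with its lifting rib upward, press it down against the stiff contact bed until its top is flush with the deck, then slide the steel catch all the way across so that it lies over the block's edge. Let go of everything, and leave the longer block, the tube rack and the tip box where they are.

Things in the scene. Friction and masses are not known exactly. Their poses are not given: they have to be found in the camera images.
- block: Tube block that fits: bare aluminium, 44 (x) x 64 (y) x 22 mm high (lowest 4 mm 2 mm narrower per side), 4 dark round holes in its top, 2 at each end. A lifting rib 22 (x) x 12 (y) x 22 mm high stands mid-top: 44 mm high over all, about 200 g. Stands on the bench, rib up. Origin: centre of the underside; z up through the rib. A half turn about z makes no difference.
- long_block: Bystander: the same kind of aluminium block with the same rib, but 88 mm long (y) and with 8 holes; it does not fit the well. Origin: centre of the underside. The two blocks stand one to the left and one to the right of the heater, either way round.
- heater: Dry-block heater, fixed: white desktop instrument with a blue foot, 165 mm deep (x), 150 wide (y), 130 high at the rear. Its grey deck, as wide, slopes 24 degrees down toward its front, which is turned to the robot's right. The deck runs from 70 mm below to 85 mm above the well's centre along the slope. Origin: on the bench, 95 mm straight below the centre of the well's mouth; x toward its rear.
- well (a point): Centre of the well's mouth, level with the deck. Axes: z square out of the deck (24 degrees from vertical, toward the heater's front), x uphill along it, y across. Well: 47 (x) x 67 (y) x 22 mm deep, its mouth widened 4 mm per side by a 6 mm deep chamfer. Block x goes along well x. With the bed up the block stands 8 mm proud; pushed home its underside is 22 mm below this point, its top flush.
- bed_plate (a joint): Stiff contact bed in the bottom of the well: 0 = up (its top 14 mm below the deck), about 0.008 = pushed fully down (m). It needs a push of about 9 N and stays where it is left.
- catch_slide (a joint): Steel catch uphill of the well: 0 = open, 0.016 = fully across (m). Slides downhill (toward -x of the well), friction about 2 N. A flat tongue 36 mm wide (y), 2 to 6 mm above the deck; it passes over the block only when that is flush. Its tip is 30 mm uphill of the well's centre at 0, 14 mm at 0.016.
- catch_tab (a point): Top centre of the upright steel tab on the catch, by which it is moved: 8 (x, along the slide) x 30 (y, across) x 26 mm high above the tongue. This point is 32 mm above the deck and, at catch 0, 54 mm uphill of the well's centre. Axes as well.
- tube_rack: Bystander: steel wire rack of capped tubes, 75 x 130 mm, 75 mm high. Origin: centre of the underside.
- tip_box: Bystander: yellow box of pipette tips, 85 x 120 mm, 67 mm high. Origin: centre of the underside.

How it is judged:
By the outcome, as a careful person would: the job done as asked, in the order asked, and still so for the second after the job is handed in, with the robot touching nothing.
It also fails if it takes over 58 s, if anything falls off the work surface, if the arm or the gripper's body presses on something with over 40 N, if the wrist force passes 120 N, or if a joint passes its speed limit or range.

## Working session

There is one attempt and no reset: what is moved stays moved. The work goes in short steps, Python scripts to look and compute and a shell command to move; the robot and the scene stay as the last step left them, time stands still between calls to the robot, and variables do not carry over. Pictures are saved under pics/ and viewed, at most 10 in all, crops included, and the job is handed in when it is done.

```bash
mkdir -p pics; ls
cat > h.py <<'E'
import numpy as np, cv2
from scipy.spatial.transform import Rotation as R
from station import arm
def grab(n):
    s=arm.get_state(); im,d=arm.get_image(n); return s,im,d
def K(n,shape=(384,512)):
    c=arm.camera_info(n); f=shape[0]/2/np.tan(np.radians(c['vfov']/2)); return c,f
def world_from_cam(n,s):
    c,_=K(n)
    T=np.eye(4)
    if n=='wrist':
        T[:3,:3]=R.from_euler('xyz',s['orientation'],degrees=True).as_matrix();T[:3,3]=s['tcp_pos']
        return T@np.array(c['tool_from_camera'])
    T[:3,:3]=cv2.Rodrigues(np.array(c['rvec'],float))[0];T[:3,3]=np.ravel(c['tvec'])
    return np.linalg.inv(T)
def cloud(n,s,d):
    c,f=K(n); v,u=np.mgrid[:384,:512].astype(float)
    km=np.array([[f,0,c['cx']],[0,f,c['cy']],[0,0,1]])
    p=cv2.undistortPoints(np.stack([u.ravel(),v.ravel()],1)[:,None],km,np.array([c['k1'],0,0,0.]))[:,0]
    P=np.c_[p,np.ones(len(p))]*d.reshape(-1,1)
    T=world_from_cam(n,s); W=P@T[:3,:3].T+T[:3,3]; W[d.ravel()<=0]=np.nan
    return W.reshape(384,512,3)
E
python3 - <<'E'
from h import *
ims=[]
for n in('scene','top'):
    s,im,d=grab(n); np.savez('pics/%s.npz'%n,im=im,W=cloud(n,s,d)); 
    cv2.imwrite(f'pics/{n}0.png',cv2.resize(im[...,::-1],(768,576)))
print(s)
E
```

```text
pics
{'time_s': 0.05, 'qpos': array([ 6.22249637e+01,  1.83498366e+01,  8.97056263e+01,  7.87782640e-04,
        7.20444030e+01, -1.14738597e+00]), 'dq': array([ 0.12946422, -0.100256  ,  0.00240218, -0.03316216, -0.03586561,
       -0.01098923]), 'tau': array([-7.71504092e-04, -4.13712108e+01, -2.32785845e+01,  7.29404041e-02,
        4.18050669e-02, -5.11959695e-05]), 'tcp_pos': array([257.54715378, 513.6832255 , 291.44354158]), 'orientation': array([-1.79900169e+02, -2.74858777e-03,  1.53372104e+02]), 'ft_force': array([-0.79951975, -0.72207649, -0.33927094]), 'torque': array([ 0.01119706, -0.02144799, -0.04374282]), 'finger_force': 0.0, 'finger_gap': 0.9981234200961326}
```

View pics/top0.png

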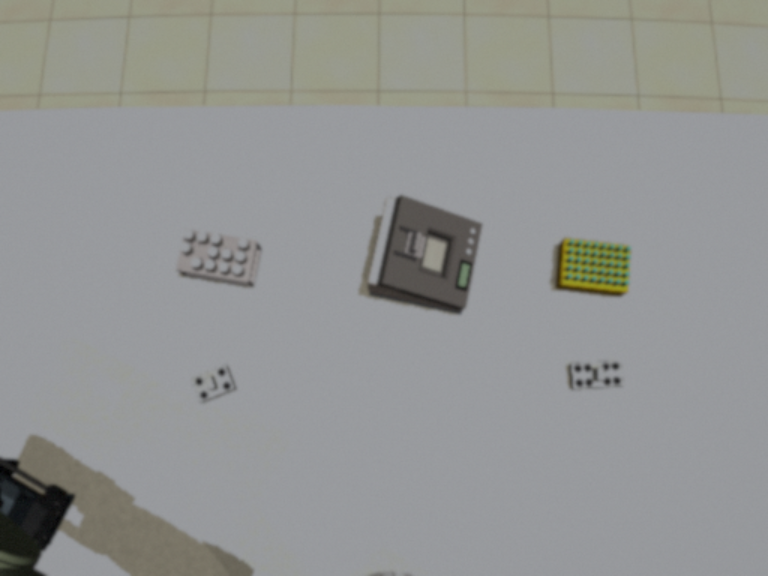

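View pics/scene0.png

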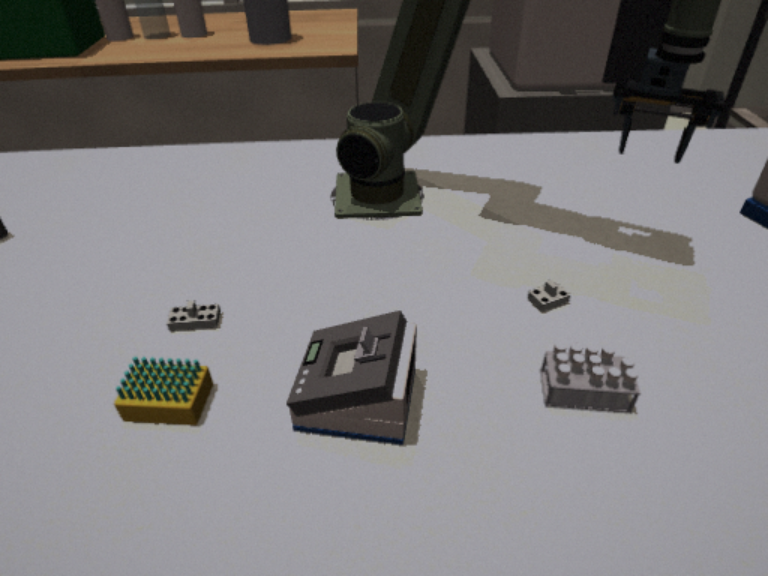

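The top view shows the 4-hole block at (215,383), the well at (434,253), the catch tab at about (410,242), and the long block on the right at (595,375). Next I measure them from the depth.

```bash
cat > m.py <<'E'
from h import *
z=np.load('pics/top.npz');W=z['W'];im=z['im']
r=slice(235,275),slice(120,165); w=W[r].reshape(-1,3)
for lo,hi in((8,30),(34,50)):
    m=(w[:,2]>lo)&(w[:,2]<hi);q=w[m]
    if len(q)>4: print('block',lo,m.sum(),q.mean(0),cv2.minAreaRect(q[:,:2].astype(np.float32)))
w=W[195+0:0:-1] if 0 else W[125:215,235:330].reshape(-1,3)
q=w[(w[:,2]>40)&np.isfinite(w[:,2])]
print('heater rect',cv2.minAreaRect(q[:,:2].astype(np.float32)),q[:,2].min(),q[:,2].max())
# plane ransac
best=None;g=np.random.default_rng(0)
for _ in range(500):
    a=q[g.choice(len(q),3)];n=np.cross(a[1]-a[0],a[2]-a[0])
    if np.linalg.norm(n)<1:continue
    n/=np.linalg.norm(n);k=abs((q-a[0])@n)<2
    if best is None or k.sum()>best.sum():best=k
p=q[best];c=p.mean(0);n=np.linalg.svd(p-c)[2][2];n*=np.sign(n[2])
print('plane',c,n,'tilt',np.degrees(np.arccos(n[2])),'front az',np.degrees(np.arctan2(n[1],n[0])),len(p))
yaw=np.arctan2(-n[1],-n[0]); 
x=np.array([np.cos(yaw)*n[2],np.sin(yaw)*n[2],np.hypot(n[0],n[1])]);y=np.cross(n,x)
h=(q-c)@n; xy=np.c_[(q-c)@x,(q-c)@y]
R_=cv2.minAreaRect(xy[abs(h)<2.5].astype(np.float32));print('deck uv rect',R_)
def show(nm,m): print(nm,m.sum(),xy[m].min(0),xy[m].max(0),xy[m].mean(0),h[m].mean(), q[m].mean(0))
inn=(abs(xy[:,0])<65)&(abs(xy[:,1])<65)
show('well floor',(h<-9)&(h>-20)&inn); show('tab',(h>20)&inn)
E
python3 m.py
```

```text
block 8 401 [425.32493431 309.41146679  22.03922396] ((434.62353515625, 314.13787841796875), (61.96040725708008, 65.55292510986328), 23.1296329498291)
block 34 51 [426.68676748 310.03379925  43.98908699] ((426.5755920410156, 311.0247497558594), (22.816558837890625, 13.25661849975586), 23.2315673828125)
heater rect ((642.854736328125, -50.11848449707031), (167.93563842773438, 152.42990112304688), 78.59558868408203) 40.64154208481841 152.27903365944167
plane [639.44910878 -61.05348677  99.16249642] [-0.07823401 -0.40067409  0.91287442] tilt 24.09435222786779 front az -101.04833708325003 1775
deck uv rect ((-1.4146499633789062, -1.3054046630859375), (151.50958251953125, 157.3277587890625), 89.4649429321289)
well floor 338 [-34.76217461 -35.70763846] [10.90093826 29.93206506] [-12.08020369  -2.62200017] -14.409975731261287 [641.03654477 -66.60557512  81.07637001]
tab 61 [ 39.73193868 -15.57434047] [49.27144501 14.72056247] [4.54288759e+01 4.43846512e-02] 29.363598412471916 [645.05566856 -32.10798205 144.51368038]
```

Both poses are consistent with the known sizes: block top at 22 and rib at 44 mm, deck tilt 24.1°, well floor at -14.4 mm. The helper below works out the move amounts.

```bash
cat > plan.py <<'E'
from h import *
from scipy.linalg import expm,logm
import sys
def T_of(p,Rm):
    T=np.eye(4);T[:3,:3]=Rm;T[:3,3]=p;return T
def cur():
    s=arm.get_state();return T_of(s['tcp_pos'],R.from_euler('xyz',s['orientation'],degrees=True).as_matrix())
def down(yaw): return R.from_euler('xyz',[180,0,yaw],degrees=True).as_matrix()
def plan(T,N=None,T0=None,vmax=25):
    D=np.linalg.inv(cur() if T0 is None else T0)@T
    rv=R.from_matrix(D[:3,:3]).as_rotvec()
    if N is None: N=int(max(np.ceil(np.linalg.norm(D[:3,3])/vmax),np.ceil(abs(rv).max()/.095),1))
    F=np.real(expm(logm(D)/N))
    print('N',N,'rot',np.round(R.from_matrix(F[:3,:3]).as_rotvec()/.1,3).tolist(),'lin',np.round(F[:3,3]/50,3).tolist(),'| total mm',np.round(D[:3,3],1),'deg',np.round(np.degrees(rv),2))
E
python3 - <<'E'
from plan import *
plan(T_of([426.5,310.5,230],down(23.2)))
plan(T_of([426.5,310.5,230],cur()[:3,:3]))
E
```

```text
N 24 rot [-0.0, 0.001, 0.947] lin [-0.215, 0.173, 0.051] | total mm [-242.1 -105.9   61.7] deg [-5.0000e-02  1.0000e-01  1.3017e+02]
N 11 rot [0.0, -0.0, -0.0] lin [-0.44, -0.192, 0.112] | total mm [-242.1 -105.9   61.7] deg [ 0. -0.  0.]
```

```bash
A='{"rot":[0,0,0.947],"linear":[-0.215,0.173,0.051],"hand":1}'
python3 -m inch '[{"rot":[0,0,0.947],"linear":[-0.215,0.173,0.051],"hand":1},{"rot":[0,0,0.947],"linear":[-0.215,0.173,0.051],"hand":1},{"rot":[0,0,0.947],"linear":[-0.215,0.173,0.051],"hand":1},{"rot":[0,0,0.947],"linear":[-0.215,0.173,0.051],"hand":1},{"rot":[0,0,0.947],"linear":[-0.215,0.173,0.051],"hand":1},{"rot":[0,0,0.947],"linear":[-0.215,0.173,0.051],"hand":1},{"rot":[0,0,0.947],"linear":[-0.215,0.173,0.051],"hand":1},{"rot":[0,0,0.947],"linear":[-0.215,0.173,0.051],"hand":1},{"rot":[0,0,0.947],"linear":[-0.215,0.173,0.051],"hand":1},{"rot":[0,0,0.947],"linear":[-0.215,0.173,0.051],"hand":1},{"rot":[0,0,0.947],"linear":[-0.215,0.173,0.051],"hand":1},{"rot":[0,0,0.947],"linear":[-0.215,0.173,0.051],"hand":1}]'
python3 -m inch '[{"rot":[0,0,0.947],"linear":[-0.215,0.173,0.051],"hand":1},{"rot":[0,0,0.947],"linear":[-0.215,0.173,0.051],"hand":1},{"rot":[0,0,0.947],"linear":[-0.215,0.173,0.051],"hand":1},{"rot":[0,0,0.947],"linear":[-0.215,0.173,0.051],"hand":1},{"rot":[0,0,0.947],"linear":[-0.215,0.173,0.051],"hand":1},{"rot":[0,0,0.947],"linear":[-0.215,0.173,0.051],"hand":1},{"rot":[0,0,0.947],"linear":[-0.215,0.173,0.051],"hand":1},{"rot":[0,0,0.947],"linear":[-0.215,0.173,0.051],"hand":1},{"rot":[0,0,0.947],"linear":[-0.215,0.173,0.051],"hand":1},{"rot":[0,0,0.947],"linear":[-0.215,0.173,0.051],"hand":1},{"rot":[0,0,0.947],"linear":[-0.215,0.173,0.051],"hand":1},{"rot":[0,0,0.947],"linear":[-0.215,0.173,0.051],"hand":1},{"rot":[0,0,0],"linear":[0,0,0],"hand":0.5},{"rot":[0,0,0],"linear":[0,0,0],"hand":0.5}]'
python3 - <<'E'
from plan import *
s,im,d=grab('wrist');W=cloud('wrist',s,d);cv2.imwrite('pics/w1.png',im[...,::-1]);np.savez('pics/w1.npz',W=W,im=im)
w=W.reshape(-1,3);w=w[np.isfinite(w[:,2])&(np.hypot(w[:,0]-426.5,w[:,1]-310.5)<60)]
for lo,hi in((18,26),(40,48)):
    q=w[(w[:,2]>lo)&(w[:,2]<hi)];print(len(q),q.mean(0),cv2.minAreaRect(q[:,:2].astype(np.float32)))
plan(T_of([426.5,310.5,230],down(23.2)))
print(s['qpos'])
E
```

```text
time_s: 1.6
tcp_pos: [407.4, 466.0, 261.0]
orientation: [-180.0, 0.0, 88.1]
ft_force: [-0.2, -0.1, -0.2]
finger_gap: 1.001
finger_force: 0.0
time_s: 3.35
tcp_pos: [427.2, 311.2, 231.1]
orientation: [-180.0, -0.0, 23.2]
ft_force: [0.2, 0.9, -0.4]
finger_gap: 0.812
finger_force: 0.0
2050 [428.81536322 311.43244369  22.51800111] ((427.497802734375, 310.73828125), (43.468082427978516, 64.11813354492188), 22.989315032958984)
258 [427.91240441 310.80182965  44.27250599] ((427.47515869140625, 310.61236572265625), (21.508560180664062, 11.193014144897461), 23.395668029785156)
N 1 rot [-0.003, -0.006, 0.003] lin [-0.021, 0.009, 0.023] | total mm [-1.1  0.5  1.1] deg [-0.02 -0.03  0.02]
[3.48193742e+01 1.68972717e+01 1.01116820e+02 1.43527686e-02
 6.19546751e+01 1.01591457e+02]
```

View pics/w1.png

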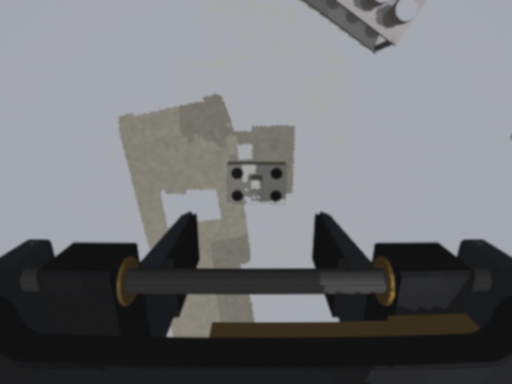

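The block sits at pixel (257,182) with its long axis along the closing line. It measures (427.5, 310.7) at 23.1°, so I go down and grip the rib.

```bash
python3 -m inch '[{"rot":[0,0,0],"linear":[0,0.012,0.34],"hand":0.5},{"rot":[0,0,0],"linear":[0,0,0.4],"hand":0.5},{"rot":[0,0,0],"linear":[0,0,0.4],"hand":0.5},{"rot":[0,0,0],"linear":[0,0,0.4],"hand":0.5},{"rot":[0,0,0],"linear":[0,0,0.4],"hand":0.5},{"rot":[0,0,0],"linear":[0,0,0.3],"hand":0.5},{"rot":[0,0,0],"linear":[0,0,0.2],"hand":0.5},{"rot":[0,0,0],"linear":[0,0,0.1],"hand":0.5},{"rot":[0,0,0],"linear":[0,0,0],"hand":0.5},{"rot":[0,0,0],"linear":[0,0,0],"hand":0.5}]'
```

```text
time_s: 4.65
tcp_pos: [427.5, 310.5, 104.6]
orientation: [-180.0, -0.1, 23.2]
ft_force: [-0.6, 0.6, 0.3]
finger_gap: 0.503
finger_force: 0.0
```

```bash
python3 -m inch '[{"rot":[0,0,0],"linear":[0,0,0.03],"hand":0.5},{"rot":[0,0,0],"linear":[0,0,0],"hand":0},{"rot":[0,0,0],"linear":[0,0,0],"hand":0},{"rot":[0,0,0],"linear":[0,0,0],"hand":0},{"rot":[0,0,0],"linear":[0,0,0],"hand":0},{"rot":[0,0,0],"linear":[0,0,0],"hand":0},{"rot":[0,0,0],"linear":[0,0,0],"hand":0}]' 45
python3 -m inch '[{"rot":[0,0,0],"linear":[0,0,-0.1],"hand":0},{"rot":[0,0,0],"linear":[0,0,-0.3],"hand":0},{"rot":[0,0,0],"linear":[0,0,-0.5],"hand":0},{"rot":[0,0,0],"linear":[0,0,-0.6],"hand":0},{"rot":[0,0,0],"linear":[0,0,-0.6],"hand":0},{"rot":[0,0,0],"linear":[0,0,-0.6],"hand":0},{"rot":[0,0,0],"linear":[0,0,-0.6],"hand":0},{"rot":[0,0,0],"linear":[0,0,-0.3],"hand":0},{"rot":[0,0,0],"linear":[0,0,0],"hand":0}]'
```

```text
time_s: 5.52
tcp_pos: [427.3, 310.3, 102.6]
orientation: [-180.0, -0.0, 23.2]
ft_force: [1.0, -1.2, 0.4]
finger_gap: 0.126
finger_force: 45.0
time_s: 6.65
tcp_pos: [427.4, 310.4, 283.6]
orientation: [-180.0, -0.1, 23.1]
ft_force: [0.2, -0.8, -3.0]
finger_gap: 0.128
finger_force: 45.0
```

```bash
cat >> plan.py <<'E'
def well_axes(yaw,tilt=24):
    a=np.radians(yaw);t=np.radians(tilt)
    x=np.array([np.cos(a)*np.cos(t),np.sin(a)*np.cos(t),np.sin(t)]);n=np.array([-np.cos(a)*np.sin(t),-np.sin(a)*np.sin(t),np.cos(t)])
    return np.c_[x,np.cross(n,x),n]
def tool_at(well,A,h,dx=0,dy=0): # TCP at height h over the deck
    return T_of(well+A@[dx,dy,h],np.c_[A[:,0],-A[:,1],-A[:,2]])
E
python3 - <<'E'
from plan import *
c=np.array([639.45,-61.05,99.16]);A=well_axes(78.8);w=c+A@[-9.5,-1.5,0];print(w,A)
T=tool_at(w,A,190);print(T)
plan(T,N=20)
E
```

```text
[639.23573459 -69.85474923  95.29600189] [[ 0.17744191 -0.98095516 -0.07900223]
 [ 0.89614713  0.19423435 -0.39899041]
 [ 0.40673664  0.          0.91354546]]
[[ 1.77441909e-01  9.80955155e-01  7.90022280e-02  6.24225311e+02]
 [ 8.96147126e-01 -1.94234351e-01  3.98990407e-01 -1.45662927e+02]
 [ 4.06736643e-01 -0.00000000e+00 -9.13545458e-01  2.68869639e+02]
 [ 0.00000000e+00  0.00000000e+00  0.00000000e+00  1.00000000e+00]]
N 20 rot [0.102, 0.191, -0.478] lin [-0.225, 0.464, -0.047] | total mm [  1.7 496.7  14.5] deg [ 11.69  21.94 -54.8 ]
```

```bash
python3 -m inch '[{"rot":[0.102,0.191,-0.478],"linear":[-0.225,0.464,-0.047],"hand":0},{"rot":[0.102,0.191,-0.478],"linear":[-0.225,0.464,-0.047],"hand":0},{"rot":[0.102,0.191,-0.478],"linear":[-0.225,0.464,-0.047],"hand":0},{"rot":[0.102,0.191,-0.478],"linear":[-0.225,0.464,-0.047],"hand":0},{"rot":[0.102,0.191,-0.478],"linear":[-0.225,0.464,-0.047],"hand":0},{"rot":[0.102,0.191,-0.478],"linear":[-0.225,0.464,-0.047],"hand":0},{"rot":[0.102,0.191,-0.478],"linear":[-0.225,0.464,-0.047],"hand":0},{"rot":[0.102,0.191,-0.478],"linear":[-0.225,0.464,-0.047],"hand":0},{"rot":[0.102,0.191,-0.478],"linear":[-0.225,0.464,-0.047],"hand":0},{"rot":[0.102,0.191,-0.478],"linear":[-0.225,0.464,-0.047],"hand":0},{"rot":[0.102,0.191,-0.478],"linear":[-0.225,0.464,-0.047],"hand":0},{"rot":[0.102,0.191,-0.478],"linear":[-0.225,0.464,-0.047],"hand":0},{"rot":[0.102,0.191,-0.478],"linear":[-0.225,0.464,-0.047],"hand":0},{"rot":[0.102,0.191,-0.478],"linear":[-0.225,0.464,-0.047],"hand":0},{"rot":[0.102,0.191,-0.478],"linear":[-0.225,0.464,-0.047],"hand":0},{"rot":[0.102,0.191,-0.478],"linear":[-0.225,0.464,-0.047],"hand":0},{"rot":[0.102,0.191,-0.478],"linear":[-0.225,0.464,-0.047],"hand":0},{"rot":[0.102,0.191,-0.478],"linear":[-0.225,0.464,-0.047],"hand":0},{"rot":[0.102,0.191,-0.478],"linear":[-0.225,0.464,-0.047],"hand":0},{"rot":[0.102,0.191,-0.478],"linear":[-0.225,0.464,-0.047],"hand":0}]'
cat > wm.py <<'E'
from plan import *
import sys
s,im,d=grab('wrist');W=cloud('wrist',s,d);cv2.imwrite('pics/%s.png'%sys.argv[1],im[...,::-1]);np.savez('pics/%s.npz'%sys.argv[1],W=W,im=im)
c=np.array([639.24,-69.85,95.3]);A=well_axes(78.8)
L=(W-c)@A; H=L[...,2]
dk=(abs(H)<6)&(abs(L[...,0])<90)&(abs(L[...,1])<75)
q=L[dk];
for _ in range(4):
    B=np.c_[q[:,:2],np.ones(len(q))];k=np.linalg.lstsq(B,q[:,2],rcond=None)[0];e=abs(q[:,2]-B@k);q=q[e<max(1,2*e.std())]
print('deck plane slopes(deg)',np.degrees(k[:2]),'h',k[2],len(q))
q=L[dk]; print('deck rect',cv2.minAreaRect(q[:,:2].astype(np.float32)))
def show(nm,lo,hi,bx):
    m=(H>lo)&(H<hi)&(L[...,0]>bx[0])&(L[...,0]<bx[1])&(abs(L[...,1])<bx[2])
    if m.sum()>5:
        q=L[m];v,u=np.where(m);print(nm,m.sum(),cv2.minAreaRect(q[:,:2].astype(np.float32)),q[:,2].mean(),'px',u.min(),u.max(),v.min(),v.max())
show('floor',-18,-10,(-35,35,45));show('below deck',-18,-2.5,(-38,38,50));show('tab',28,36,(40,68,25));show('tongue',4,8,(20,70,25))
print(s['tcp_pos'],s['orientation'],s['qpos'],s['time_s'])
E
python3 wm.py w2
```

```text
time_s: 9.15
tcp_pos: [624.0, -146.5, 265.9]
orientation: [-179.7, -23.9, 78.7]
ft_force: [-0.0, 0.0, -2.5]
finger_gap: 0.127
finger_force: 45.0
deck plane slopes(deg) [ 0.14529828 -0.15399946] h 0.4894983418550614 10645
deck rect ((11.421363830566406, -0.07061767578125), (147.2879638671875, 149.8514862060547), 0.002334075514227152)
floor 1484 ((3.5235061645507812, -0.6379661560058594), (67.53416442871094, 36.54909133911133), 89.03274536132812) -13.680736006690944 px 224 290 163 196
below deck 1777 ((5.492687225341797, -0.19965744018554688), (72.86412048339844, 40.92435836791992), 89.76505279541016) -12.170145704225247 px 220 293 161 196
tab 346 ((51.983184814453125, -0.8149576187133789), (28.999399185180664, 7.837255001068115), 89.83173370361328) 32.503298550106095 px 240 274 134 143
tongue 970 ((49.36666488647461, -0.9301261901855469), (47.90476608276367, 40.225311279296875), 89.86349487304688) 6.206691127245572 px 232 283 116 159
[ 623.98563576 -146.51942687  265.85693058] [-179.66663461  -23.88386581   78.71854433] [-23.37529371  27.20895519  82.66180637  23.89877751  76.95825316
 -19.03832209] 9.15
```

View pics/w2.png

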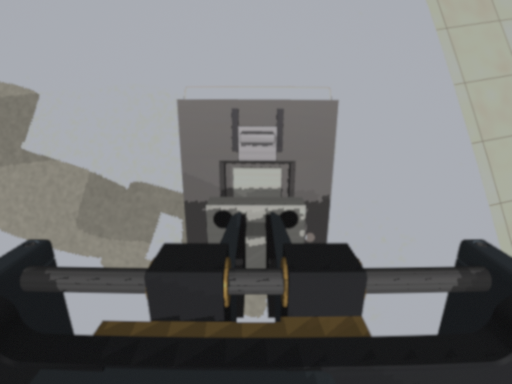

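The well (258,180), catch (257,140) and held block (255,215) are all visible. I'll check for bias using the held block, whose tool-frame position is known, and overlay the model on an enlarged crop.

```bash
cat > ov.py <<'E'
from plan import *
z=np.load('pics/w2.npz');W=z['W'];im=z['im']
T=T_of([623.986,-146.519,265.857],R.from_euler('xyz',[-179.667,-23.884,78.719],degrees=True).as_matrix())
P=(W-T[:3,3])@T[:3,:3]
m=(abs(P[...,2]-80.6)<4)&(abs(P[...,1])<40)&(P[...,0]>-5)&(P[...,0]<40)
q=P[m];print('held block top in tool: z',np.median(q[:,2]),'x max',np.percentile(q[:,0],[95,99,100]),'y',np.percentile(q[:,1],[0,1,99,100]),len(q))
ci,f=K('wrist');km=np.array([[f,0,ci['cx']],[0,f,ci['cy']],[0,0,1]])
Tc=np.linalg.inv(T@np.array(ci['tool_from_camera']));print('cam in tool',np.round(ci['tool_from_camera'],3).tolist())
c=np.array([639.24,-69.85,95.3]);A=well_axes(78.8)
big=cv2.resize(im[...,::-1],None,fx=6,fy=6,interpolation=cv2.INTER_CUBIC)
def poly(pts,col,M=None):
    w=(c+np.array(pts,float)@A.T) if M is None else (np.array(pts,float)@T[:3,:3].T+T[:3,3])
    p=cv2.projectPoints(w,cv2.Rodrigues(Tc[:3,:3])[0],Tc[:3,3],km,np.array([ci['k1'],0,0,0.]))[0][:,0]
    cv2.polylines(big,[np.round((p+.5)*6-.5).astype(np.int32)],True,col,1)
def rect(x0,x1,y,h):return [[x0,-y,h],[x1,-y,h],[x1,y,h],[x0,y,h]]
poly(rect(-70,85,75,0),(0,255,255));poly(rect(-27.5,27.5,37.5,0),(0,255,0));poly(rect(-23.5,23.5,33.5,-14),(255,0,0))
poly(rect(50,58,15,32),(0,0,255));poly(rect(30,58,18,6),(255,0,255))
poly([[-22+.3,-32,80.6],[22.3,-32,80.6],[22.3,32,80.6],[-21.7,32,80.6]],(255,255,0),1)
cv2.imwrite('pics/ov2.png',big[95*6:232*6,195*6:322*6][:600*2])
b=big[90*6:230*6,190*6:325*6];cv2.imwrite('pics/ov2.png',cv2.resize(b,(579,600),interpolation=cv2.INTER_AREA))
E
python3 ov.py
```

```text
held block top in tool: z 80.22866839894223 x max [21.87341799 22.14398285 22.35849553] y [-31.89546498 -31.26609255  31.71766274  32.36493855] 2392
cam in tool [[-0.001, -0.957, -0.291, 83.435], [1.0, -0.001, -0.0, 0.187], [-0.0, -0.291, 0.957, -92.967], [0.0, 0.0, 0.0, 1.0]]
```

View pics/ov2.png

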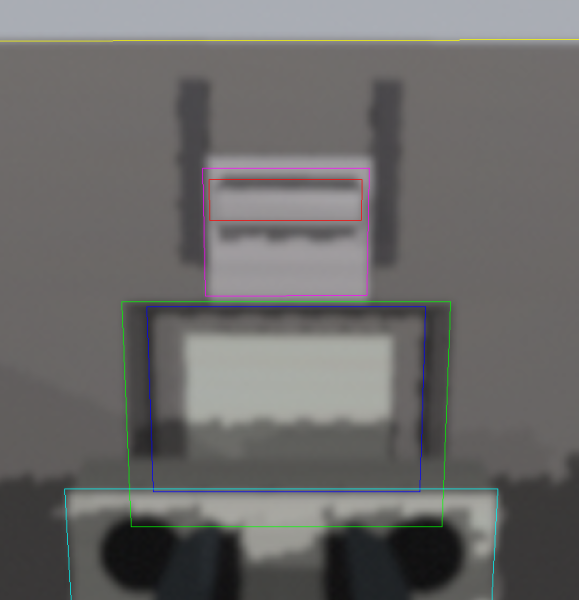

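The overlay fits: deck edge exact, well within 0.5 mm. I refine by (-0.3, -0.5) and go down to just above the mouth.

```bash
cat >> plan.py <<'E'
A=well_axes(78.8);well=np.array([639.24,-69.85,95.3])+A@[-.3,-.5,0]
def where():
    T=cur();s=arm.get_state();print('tcp in well',np.round((T[:3,3]-well)@A,2),'ft in well',np.round(s['ft_force']@A,1),'gap',round(s['finger_gap']*91,1),s['finger_force'],'t',s['time_s'])
E
python3 - <<'E'
from plan import *
where();plan(tool_at(well,A,112,-.6,-.3),N=5)
E
```

```text
tcp in well [ -3.93  -2.37 187.38] ft in well [-2.5 -4.  -1.8] gap 11.8 44.998619556427 t 9.2
N 5 rot [-0.003, 0.007, -0.002] lin [0.014, -0.008, 0.301] | total mm [ 3.6 -2.  75.4] deg [-0.09  0.2  -0.07]
```

```bash
python3 -m inch '[{"rot":[0,0,0],"linear":[0,0,0.2],"hand":0},{"rot":[0,0,0],"linear":[0,0,0.3],"hand":0},{"rot":[0,0,0],"linear":[0,0,0.4],"hand":0},{"rot":[0,0,0],"linear":[0,0,0.4],"hand":0},{"rot":[0,0,0],"linear":[0,0,0.2],"hand":0},{"rot":[0,0,0],"linear":[0,0,0],"hand":0},{"rot":[0,0,0],"linear":[0,0,0],"hand":0}]'
python3 - <<'E'
from plan import *
where();plan(tool_at(well,A,106,-.6,-.3),N=2)
E
```

```text
time_s: 10.07
tcp_pos: [630.1, -116.0, 200.2]
orientation: [-179.9, -23.9, 78.8]
ft_force: [-0.1, 0.7, -2.4]
finger_gap: 0.129
finger_force: 45.0
tcp in well [-7.0000e-02  5.4000e-01  1.1495e+02] ft in well [-0.3  0.2 -2.5] gap 11.8 44.99946892261505 t 10.075
N 2 rot [-0.003, 0.013, -0.003] lin [-0.005, 0.008, 0.09] | total mm [-0.5  0.8  9. ] deg [-0.04  0.15 -0.04]
```

```bash
python3 -m inch '[{"rot":[0,0.013,0],"linear":[-0.005,0.008,0.09],"hand":0},{"rot":[0,0.013,0],"linear":[-0.005,0.008,0.09],"hand":0},{"rot":[0,0,0],"linear":[0,0,0],"hand":0},{"rot":[0,0,0],"linear":[0,0,0],"hand":0}]'
python3 wm.py w3; python3 -c "
from plan import *
where()"
python3 - <<'E'
s=open('ov.py').read()
import re
s=s.replace('pics/w2.npz','pics/w3.npz').replace('ov2.png','ov3.png')
s=re.sub(r"T=T_of.*\n","T=cur()\n",s,1).replace('b=big[90*6:230*6,190*6:325*6];','b=big[60*6:235*6,170*6:345*6];').replace('(579,600)','(600,600)')
s=s.replace("c=np.array([639.24,-69.85,95.3]);A=well_axes(78.8)","c=well")
open('ov3.py','w').write(s)
E
python3 ov3.py
```

```text
time_s: 10.58
tcp_pos: [631.3, -113.1, 191.1]
orientation: [-179.9, -24.0, 78.7]
ft_force: [-0.3, 0.5, -1.7]
finger_gap: 0.123
finger_force: 45.0
deck plane slopes(deg) [ 0.11629455 -0.16227451] h 0.5036832214304289 18529
deck rect ((7.166664123535156, -0.2232208251953125), (149.65396118164062, 155.76580810546875), 89.75593566894531)
floor 427 ((17.015411376953125, -0.7198486328125), (67.3983154296875, 8.839458465576172), 89.93830108642578) -13.945143936343737 px 211 300 187 196
below deck 655 ((19.441816329956055, -0.7355117797851562), (13.058462142944336, 72.70474243164062), 0.4832867383956909) -10.547902583169737 px 206 306 185 201
tab 686 ((52.952423095703125, -0.8056926727294922), (29.745216369628906, 7.712343215942383), 89.89717102050781) 32.341571885744045 px 230 281 149 162
tongue 1820 ((49.232398986816406, -0.8587779998779297), (47.840538024902344, 41.0778694152832), 89.87647247314453) 6.195674085974657 px 220 292 123 184
[ 631.27061188 -113.05829679  191.06196119] [-179.87090567  -24.01625452   78.72510589] [-20.46643153  30.11723405  89.18523548  25.82421841  67.14395765
 -20.74710838] 10.575
tcp in well [-9.0000e-01 -1.0000e-01  1.0542e+02] ft in well [-0.3 -0.4 -2.5] gap 12.0 44.99932050704956 t 10.625
held block top in tool: z 80.29029709950524 x max [21.86924105 22.1672002  22.51219232] y [-31.97836145 -31.32960126  31.6897716   32.31665423] 2393
cam in tool [[-0.001, -0.957, -0.291, 83.437], [1.0, -0.001, -0.0, 0.187], [-0.0, -0.291, 0.957, -92.965], [0.0, 0.0, 0.0, 1.0]]<stdin>:4: DeprecationWarning: 'count' is passed as positional argument
```

View pics/ov3.png

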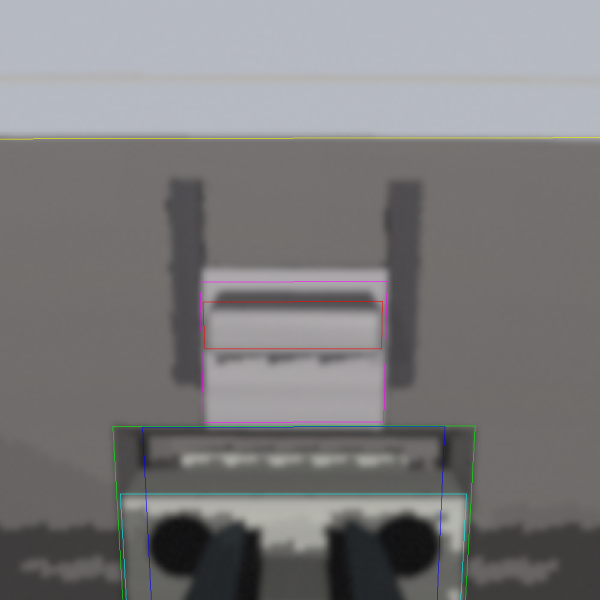

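Alignment is within about 0.3 mm, so I insert.

```bash
python3 -m inch '[{"rot":[0,0,0],"linear":[0.005,0.004,0.05],"hand":0},{"rot":[0,0,0],"linear":[0,0,0.05],"hand":0},{"rot":[0,0,0],"linear":[0,0,0.05],"hand":0},{"rot":[0,0,0],"linear":[0,0,0.05],"hand":0},{"rot":[0,0,0],"linear":[0,0,0.05],"hand":0},{"rot":[0,0,0],"linear":[0,0,0.04],"hand":0},{"rot":[0,0,0],"linear":[0,0,0],"hand":0}]'
python3 -c "
from plan import *
where()"
```

```text
time_s: 11.5
tcp_pos: [632.5, -106.9, 177.7]
orientation: [-179.8, -24.0, 78.7]
ft_force: [0.8, -0.6, -2.3]
finger_gap: 0.127
finger_force: 45.0
tcp in well [-0.61 -0.1  90.63] ft in well [-1.3 -0.9 -1.9] gap 11.6 44.99927222728729 t 11.5
```

```bash
python3 -m inch '[{"rot":[0,0,0],"linear":[0,0,0.04],"hand":0},{"rot":[0,0,0],"linear":[0,0,0.04],"hand":0},{"rot":[0,0,0],"linear":[0,0,0.04],"hand":0},{"rot":[0,0,0],"linear":[0,0,0.04],"hand":0},{"rot":[0,0,0],"linear":[0,0,0.04],"hand":0},{"rot":[0,0,0],"linear":[0,0,0],"hand":0}]' 60
python3 -c "
from plan import *
where()"
```

```text
time_s: 12.25
tcp_pos: [633.4, -103.6, 170.1]
orientation: [-180.0, -24.0, 78.8]
ft_force: [-3.2, -3.2, 5.0]
finger_gap: 0.132
finger_force: 60.0
tcp in well [-0.55 -0.28 82.21] ft in well [-1.4  2.5  6.1] gap 12.0 60.00235676765442 t 12.25
```

```bash
python3 -m inch '[{"rot":[0,0,0],"linear":[0,0,0.03],"hand":0},{"rot":[0,0,0],"linear":[0,0,0.03],"hand":0},{"rot":[0,0,0],"linear":[0,0,0],"hand":0}]'
python3 -c "
from plan import *
where()"
python3 -m inch '[{"rot":[0,0,0],"linear":[0,0,0.03],"hand":0},{"rot":[0,0,0],"linear":[0,0,0],"hand":0}]'
python3 -c "
from plan import *
where()"
```

```text
time_s: 12.62
tcp_pos: [633.4, -102.9, 168.7]
orientation: [-180.0, -24.0, 78.8]
ft_force: [-6.0, -5.8, 12.7]
finger_gap: 0.131
finger_force: 60.0
tcp in well [-0.52 -0.19 80.66] ft in well [-1.1  4.7 14.4] gap 11.9 60.01256883144379 t 12.625
time_s: 12.88
tcp_pos: [633.4, -102.8, 168.7]
orientation: [179.9, -23.9, 78.9]
ft_force: [-10.3, -8.2, 18.3]
finger_gap: 0.127
finger_force: 60.0
tcp in well [-0.48 -0.14 80.65] ft in well [-1.8  8.6 20.8] gap 11.6 60.01294255256653 t 12.875
```

Force rises with no further travel at 80.65 (flush expected at 80.6), so the bed has bottomed. I relieve the push, release, back off and look.

```bash
python3 -m inch '[{"rot":[0,0,0],"linear":[0,0,-0.03],"hand":0},{"rot":[0,0,0],"linear":[0,0,-0.01],"hand":0.15},{"rot":[0,0,0],"linear":[0,0,0],"hand":0.45},{"rot":[0,0,0],"linear":[0,0,0],"hand":0.45},{"rot":[0,0,0],"linear":[0,0,-0.02],"hand":0.45},{"rot":[0,0,0],"linear":[0,0,-0.2],"hand":0.45},{"rot":[0,0,0],"linear":[0,0,-0.4],"hand":0.45},{"rot":[0,0,0],"linear":[0,0,-0.4],"hand":0.45},{"rot":[0,0,0],"linear":[0,0,0],"hand":0.45},{"rot":[0,0,0],"linear":[0,0,0],"hand":0.45}]'
python3 -c "
from plan import *
where()
s,im,d=grab('wrist');W=cloud('wrist',s,d);L=(W-well)@A;H=L[...,2]
def md(x0,x1,y0,y1,lo,hi):
    m=(L[...,0]>x0)&(L[...,0]<x1)&(abs(L[...,1])>y0)&(abs(L[...,1])<y1)&(H>lo)&(H<hi);return m.sum(),np.median(H[m]),H[m].std()
print('block top',md(-19,19,10,30,-6,12),'deck',md(-25,25,42,60,-6,6),'rib',md(-11,11,0,6,12,30),'tab',md(48,58,0,15,27,37))
for a,b in((-19,-8),(8,19)): print(md(a,b,10,30,-3,12))
m=(H>28)&(H<36)&(L[...,0]>40)&(L[...,0]<68)&(abs(L[...,1])<25);print(cv2.minAreaRect(L[m][:,:2].astype(np.float32)))
cv2.imwrite('pics/w4.png',im[...,::-1])
"
```

```text
time_s: 14.12
tcp_pos: [629.5, -122.2, 212.5]
orientation: [-179.8, -24.0, 78.7]
ft_force: [-0.1, 0.5, 0.3]
finger_gap: 0.449
finger_force: 0.0
tcp in well [-6.9000e-01 -8.0000e-02  1.2868e+02] ft in well [0.6 0.2 0.1] gap 40.8 0.0 t 14.125
block top (np.int64(2031), np.float64(0.6020491780588231), np.float64(0.6552471714859553)) deck (np.int64(2307), np.float64(0.46061195082676615), np.float64(0.6303984332294897)) rib (np.int64(491), np.float64(22.289017082965103), np.float64(2.1608603701400493)) tab (np.int64(541), np.float64(32.30363006240428), np.float64(1.1482378478613848))
(np.int64(492), np.float64(0.6806477483062995), np.float64(0.6586379897397999))
(np.int64(664), np.float64(0.7159023796503123), np.float64(0.6466616631737693))
((52.58218002319336, -0.23810291290283203), (29.745956420898438, 7.693967819213867), 89.58719635009766)
```

View pics/w4.png

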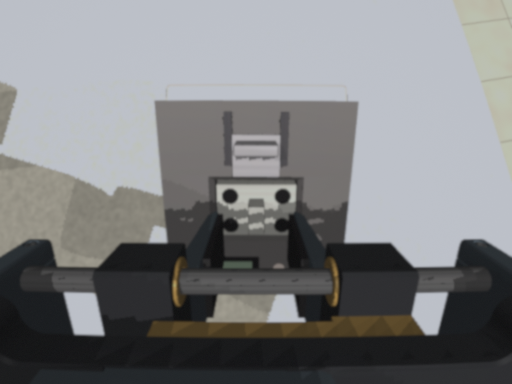

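The block sits flush (its top at 0.6 against the deck at 0.5) at (256,207), and the catch tab is at (257,150). Next I move uphill over the tab and down around it.

```bash
python3 -m inch '[{"rot":[0,0,0],"linear":[0.2,0,0],"hand":0.5},{"rot":[0,0,0],"linear":[0.35,0,0],"hand":0.5},{"rot":[0,0,0],"linear":[0.35,0,0],"hand":0.5},{"rot":[0,0,0],"linear":[0.17,0.003,0],"hand":0.5},{"rot":[0,0,0],"linear":[0,0,0.1],"hand":0.5},{"rot":[0,0,0],"linear":[0,0,0.2],"hand":0.5},{"rot":[0,0,0],"linear":[0,0,0.2],"hand":0.5},{"rot":[0,0,0],"linear":[0,0,0.15],"hand":0.5},{"rot":[0,0,0],"linear":[0,0,0.05],"hand":0.5},{"rot":[0,0,0],"linear":[0,0,0],"hand":0.5},{"rot":[0,0,0],"linear":[0,0,0],"hand":0.5}]'
python3 -c "
from plan import *
where()"
```

```text
time_s: 15.55
tcp_pos: [642.2, -60.7, 203.2]
orientation: [-179.9, -24.0, 78.7]
ft_force: [0.2, -0.5, -0.2]
finger_gap: 0.499
finger_force: 0.0
tcp in well [52.91 -0.62 94.7 ] ft in well [-0.5 -0.2  0. ] gap 45.4 0.0 t 15.55
```

```bash
python3 -m inch '[{"rot":[0,0,0],"linear":[0,0,0.08],"hand":0.5},{"rot":[0,0,0],"linear":[0,0,0],"hand":0},{"rot":[0,0,0],"linear":[0,0,0],"hand":0},{"rot":[0,0,0],"linear":[0,0,0],"hand":0},{"rot":[0,0,0],"linear":[0,0,0],"hand":0}]' 20
python3 -m inch '[{"rot":[0,0,0],"linear":[-0.05,0,0],"hand":0},{"rot":[0,0,0],"linear":[-0.05,0,0],"hand":0},{"rot":[0,0,0],"linear":[-0.05,0,0],"hand":0},{"rot":[0,0,0],"linear":[-0.05,0,0],"hand":0},{"rot":[0,0,0],"linear":[-0.05,0,0],"hand":0},{"rot":[0,0,0],"linear":[0,0,0],"hand":0}]'
python3 -c "
from plan import *
where()"
```

```text
time_s: 16.18
tcp_pos: [642.2, -58.9, 199.2]
orientation: [-179.8, -24.0, 78.7]
ft_force: [-0.8, 0.7, 0.1]
finger_gap: 0.326
finger_force: 20.0
time_s: 16.92
tcp_pos: [639.8, -70.5, 193.9]
orientation: [-179.8, -24.0, 78.7]
ft_force: [-1.3, 0.4, 0.6]
finger_gap: 0.325
finger_force: 20.0
tcp in well [39.89 -0.18 90.31] ft in well [0.4 1.3 0.5] gap 29.6 20.001496374607086 t 16.925
```

```bash
python3 -m inch '[{"rot":[0,0,0],"linear":[-0.04,0,0],"hand":0},{"rot":[0,0,0],"linear":[-0.04,0,0],"hand":0},{"rot":[0,0,0],"linear":[-0.03,0,0],"hand":0},{"rot":[0,0,0],"linear":[0,0,0],"hand":0},{"rot":[0,0,0],"linear":[0,0,0],"hand":0}]'
python3 -c "
from plan import *
where()"
```

```text
time_s: 17.55
tcp_pos: [639.4, -72.6, 193.1]
orientation: [-179.8, -24.3, 78.7]
ft_force: [-1.3, 9.4, 3.9]
finger_gap: 0.325
finger_force: 20.0
tcp in well [37.63 -0.19 90.44] ft in well [ 9.8  3.2 -0.1] gap 29.6 20.001123547554016 t 17.55
```

The slide is at its stop: 10 N, with the tab at 37.6 where 38 was expected. Now release, back off and check.

```bash
python3 -m inch '[{"rot":[0,0,0],"linear":[0.03,0,0],"hand":0},{"rot":[0,0,0],"linear":[0,0,0],"hand":0.5},{"rot":[0,0,0],"linear":[0,0,0],"hand":0.5},{"rot":[0,0,0],"linear":[0,0,0],"hand":0.5},{"rot":[0,0,0],"linear":[0,0,-0.2],"hand":0.5},{"rot":[0,0,0],"linear":[0,0,-0.5],"hand":0.5},{"rot":[0,0,0],"linear":[0,0,-0.7],"hand":0.5},{"rot":[0,0,0],"linear":[0,0,-0.5],"hand":0.5},{"rot":[0,0,0],"linear":[-0.5,0,0],"hand":0.5},{"rot":[0,0,0],"linear":[-0.5,0,0],"hand":0.5},{"rot":[0,0,0],"linear":[0,0,0],"hand":0.5},{"rot":[0,0,0],"linear":[0,0,0],"hand":0.5}]'
python3 -c "
from plan import *
where()
s,im,d=grab('wrist');W=cloud('wrist',s,d);L=(W-well)@A;H=L[...,2]
def md(x0,x1,y0,y1,lo,hi):
    m=(L[...,0]>x0)&(L[...,0]<x1)&(abs(L[...,1])>y0)&(abs(L[...,1])<y1)&(H>lo)&(H<hi);return m.sum(),np.median(H[m])
print('block top',md(-19,10,14,30,-6,12),'deck',md(-25,25,42,60,-6,6))
m=(H>28)&(H<36)&(L[...,0]>25)&(L[...,0]<68)&(abs(L[...,1])<25);print('tab',cv2.minAreaRect(L[m][:,:2].astype(np.float32)))
m=(H>4)&(H<8)&(L[...,0]>5)&(L[...,0]<35)&(abs(L[...,1])<16);print('tongue tip x',np.percentile(L[m][:,0],[0,2]))
cv2.imwrite('pics/w5.png',cv2.resize(im[80:300,140:380,::-1],None,fx=2.5,fy=2.5))
"
```

```text
time_s: 19.05
tcp_pos: [623.1, -156.4, 258.7]
orientation: [-179.8, -24.1, 78.7]
ft_force: [-1.6, -0.3, -1.1]
finger_gap: 0.5
finger_force: 0.0
tcp in well [-13.63  -0.49 185.12] ft in well [-1.   1.5 -0.7] gap 45.5 0.0 t 19.05
block top (np.int64(901), np.float64(0.5300532593592342)) deck (np.int64(1788), np.float64(0.48007127383997283))
tab ((37.75539016723633, -0.15533447265625), (28.831676483154297, 7.837926864624023), 89.9522933959961)
tongue tip x [10.22834579 14.89105531]
```

View pics/w5.png

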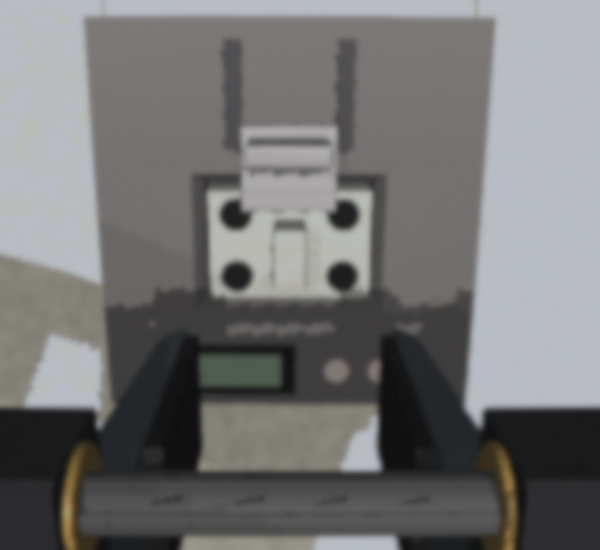

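The tab measures at 37.8 and the tongue tip at about 14, both as required, and the block's edge is covered at pixel (290,200). Time is plentiful, so I make one confirming push on the tab from uphill with closed fingers.

```bash
python3 -m inch '[{"rot":[0,0,0],"linear":[0.4,0,0],"hand":0},{"rot":[0,0,0],"linear":[0.4,0,0],"hand":0},{"rot":[0,0,0],"linear":[0.4,0,0],"hand":0},{"rot":[0,0,0],"linear":[0.32,0,0],"hand":0},{"rot":[0,0,0],"linear":[0,0,0],"hand":0},{"rot":[0,0,0],"linear":[0,0,0.4],"hand":0},{"rot":[0,0,0],"linear":[0,0,0.5],"hand":0},{"rot":[0,0,0],"linear":[0,0,0.4],"hand":0},{"rot":[0,0,0],"linear":[0,0,0.3],"hand":0},{"rot":[0,0,0],"linear":[0,0,0.2],"hand":0},{"rot":[0,0,0],"linear":[0,0,0],"hand":0},{"rot":[0,0,0],"linear":[0,0,0],"hand":0}]'
python3 -c "
from plan import *
where()"
```

```text
time_s: 20.6
tcp_pos: [644.0, -52.7, 208.3]
orientation: [-180.0, -24.0, 78.7]
ft_force: [-0.7, -0.5, -0.2]
finger_gap: 0.009
finger_force: 0.0
tcp in well [62.44 -0.81 96.05] ft in well [-0.6  0.6  0.1] gap 0.8 0.0 t 20.6
```

```bash
python3 -m inch '[{"rot":[0,0,0],"linear":[-0.04,0,0.03],"hand":0},{"rot":[0,0,0],"linear":[-0.04,0,0],"hand":0},{"rot":[0,0,0],"linear":[-0.04,0,0],"hand":0},{"rot":[0,0,0],"linear":[0,0,0],"hand":0}]'
python3 -c "
from plan import *
where()"
python3 -m inch '[{"rot":[0,0,0],"linear":[-0.03,0,0],"hand":0},{"rot":[0,0,0],"linear":[-0.02,0,0],"hand":0},{"rot":[0,0,0],"linear":[0,0,0],"hand":0}]'
python3 -c "
from plan import *
where()"
```

```text
time_s: 21.1
tcp_pos: [643.1, -55.6, 205.1]
orientation: [-179.9, -24.3, 78.7]
ft_force: [1.2, 6.3, 3.7]
finger_gap: 0.009
finger_force: 3.5
tcp in well [58.41 -0.53 94.35] ft in well [7.4 0.  0.8] gap 0.8 3.4988349303603172 t 21.1
time_s: 21.48
tcp_pos: [643.0, -56.0, 205.1]
orientation: [-179.9, -24.5, 78.7]
ft_force: [1.4, 11.4, 4.9]
finger_gap: 0.008
finger_force: 6.3
tcp in well [58.01 -0.54 94.5 ] ft in well [12.5  0.8 -0.2] gap 0.7 6.273028180003166 t 21.475
```

The tab is hard against its stop: 12.5 N, no movement, contact at 58.0, which puts the tab at 38. Back off and hand in.

```bash
python3 -m inch '[{"rot":[0,0,0],"linear":[0.1,0,0],"hand":0},{"rot":[0,0,0],"linear":[0.1,0,0],"hand":0},{"rot":[0,0,0],"linear":[0,0,-0.3],"hand":0},{"rot":[0,0,0],"linear":[0,0,-0.6],"hand":0},{"rot":[0,0,0],"linear":[0,0,-0.6],"hand":0},{"rot":[0,0,0],"linear":[0,0,-0.6],"hand":0},{"rot":[0,0,0],"linear":[-0.5,0,0],"hand":0.5},{"rot":[0,0,0],"linear":[-0.5,0,0],"hand":0.5},{"rot":[0,0,0],"linear":[-0.5,0,0],"hand":0.5},{"rot":[0,0,0],"linear":[0,0,0],"hand":0.5},{"rot":[0,0,0],"linear":[0,0,0],"hand":0.5}]'
python3 -c "
from plan import *
where()
s,im,d=grab('wrist');W=cloud('wrist',s,d);L=(W-well)@A;H=L[...,2]
m=(H>28)&(H<36)&(L[...,0]>25)&(L[...,0]<68)&(abs(L[...,1])<25);print('tab',cv2.minAreaRect(L[m][:,:2].astype(np.float32)))
m=(abs(H)<8)&(abs(L[...,0])<10)&(abs(L[...,1])>14)&(abs(L[...,1])<30);print('block top',m.sum(),np.median(H[m]))
if m.sum()>100 and abs(np.median(H[m])-.5)<1.5: print(arm.close_job())
"
```

```text
time_s: 22.85
tcp_pos: [622.6, -159.6, 272.7]
orientation: [-179.9, -24.0, 78.7]
ft_force: [0.7, 0.1, 0.7]
finger_gap: 0.491
finger_force: 0.0
tcp in well [-10.95  -0.65 199.15] ft in well [ 0.5 -0.7  0.5] gap 44.7 0.0 t 22.85
tab ((37.72805404663086, -0.3954763412475586), (8.363104820251465, 28.665109634399414), 0.2678487002849579)
block top 587 0.5510610042358746
the job is handed in; nothing more can be done
None
```

The 4-hole block is in the well, pressed flush with the deck, and the catch is fully across its edge; the arm is clear, the other objects were not touched, and the job was handed in at about 23 s.

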